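# Click the mixer up to speed seven and start it

## Task

Set the orange mixer's speed selector to 7 by pushing its wing round gently with a fingertip, never pinching it: the smallest white dot is setting 0, and each click clockwise (seen from above) is one more. Then, with the selector at 7, press the green start button right down with a fingertip and let it come back up. Leave the loose things where they are and lift nothing.

Things in the scene. Friction and masses are not known exactly. Their poses are not given: they have to be found in the camera images.
- mixer: Orange bench mixer, fixed: a box 170 (its x) by 300 (its y) mm, flat deck 85 mm above the bench; origin under its centre, z up. Black rubber cup head on the deck at x 0, y +98 mm (72 mm wide, 38 mm tall). Selector axis at x +5, y -20 mm, on a black disc of radius 64 mm. Start button at x -45, y -115 mm.
- dial (a joint): Angle of the speed selector in rad, growing clockwise seen from above: 0 at setting 0, 0.3927 (22.5 degrees) more at each setting up to 10; stops just beyond 0 and 10. Spring detents hold it at the settings; it starts somewhere from 0 to 4. Once just past half-way between two settings it snaps into the next by itself, ahead of the finger.
- dial_axis (a point): Foot of the selector's upright turning axis, at deck height. The selector is light grey: a hub 34 mm across and 33 mm tall with one radial wing 12 mm thick, reaching 44 mm from the axis, 7 to 33 mm above the deck. About 2 N sideways on the wing at 30 mm from the axis takes it out of a detent; over 10 N counts as forcing or pinching it.
- dial_tip (a point): Outer end of the selector's wing, 44 mm from the axis, 33 mm above the deck, at the end of the red line along the wing's top. The wing points at the white dot of its setting: eleven dots on the black disc, 55 mm from the axis.
- dot_zero (a point): White dot of setting 0 on the deck, 55 mm from the selector's axis, the smallest of eleven, one per setting; the wing points at it at setting 0. The dots grow as speed rises clockwise seen from above.
- dot_ten (a point): White dot of setting 10, the largest, 55 mm from the selector's axis; the wing points at it at the fastest setting, 225 degrees clockwise of setting 0.
- start (a joint): Travel of the green start button in m: 0 up, 0.006 fully down. A spring brings it back; fully down takes 4 N.
- start_top (a point): Centre of the top of the green start button, a disc 28 mm across in a black housing; it is pressed straight down.
- tube0: Tube with a yellow cap, 16 mm wide, 110 mm tall, standing loose in the white rack; origin under its foot. Leave alone.
- tube1: Tube with a yellow cap, 16 mm wide, 110 mm tall, standing loose in the white rack; origin under its foot. Leave alone.
- tube2: Tube with a yellow cap, 16 mm wide, 110 mm tall, standing loose in the white rack; origin under its foot. Leave alone.
- jar: Amber jar with white cap, 60 mm wide, 85 mm tall, loose on the bench; origin under its centre. Leave alone.
- vial: Small glass vial with blue cap, 24 mm wide, 42 mm tall, standing loose on the mixer's deck beyond the button; origin under its centre. Leave alone.
- dish: Flat round culture dish, 94 mm wide, 16 mm tall, loose on the bench; origin under its centre. Leave alone.

How it is judged (in metres and radians):
On the way, in this order (a step that is already met when the one before it is completed fails the run):
1. the selector stands at setting 7 (value of joint dial between 2.629 and 2.869 rad), for 0.3 s.
2. the start button is pressed down at least 4.5 mm (value of joint start above 0.0045 m), for 0.05 s.
At the end, for the whole second after the job is handed in: The selector rests at setting 7 (within about 7 degrees), the start button has been pressed and is up again (within 1.5 mm), and every loose thing is within 20 mm of its starting place (all of step 1 and velocity of joint dial between -0.1 and 0.1 rad/s and value of joint start below 0.0015 m and distance of each of tube0, tube1, tube2, jar, vial, dish from where it was at the start of the episode below 0.02 m); the robot touches nothing.
It fails at once if the start button is pressed while the selector is not at 7 (value of joint start above 0.003 m and not (value of joint dial between 2.629 and 2.869 rad)).
It fails at once if the selector is pinched or forced (over 10 N) (contact force between the fingers and dial above 10 N).
It fails at once if a loose thing on the bench is lifted or shifted by more than 20 mm (distance of any of tube0, tube1, tube2, jar, vial, dish from where it was at the start of the episode above 0.02 m).
It also fails if it takes over 64 s, if anything falls off the work surface, if the arm or the gripper's body presses on something with over 40 N, if the wrist force passes 120 N, or if a joint passes its speed limit or range.

## Robot

A 6-joint arm with a two-finger parallel gripper is mounted at the origin on the work surface. World frame = base frame: x ahead of the robot, y to its left, z up, the work surface at z = 0. Lengths are in mm, angles in rad, forces in N, time in s.
With the tool pointing down it reaches from about 350 to 875 mm from the base axis. Payload 4.2 kg.
Tool frame: the origin (TCP) lies between the finger pads; the fingertips stand 17 mm ahead of it and the grasp point (between the pads) lies 2 mm behind it (nose_length is the distance from the TCP to the fingertips, in mm); z points along the fingers, y is the direction in which the jaws open and shut (so a half turn about z gives the same grasp; the last joint's range is limited). The gripper opens to 85 mm and grips with 20 to 120 N. Pads are 22 mm wide; open, the fingers measure 114 mm over their backs; the gripper's body (76 mm by 85 mm) begins 54 mm behind the grasp point. The pads swing forward as they close: fully open they stand 13 mm farther back than shut.
Start: joints at [-0.927, 0.385, 0.008, 0, -1.194, -0.259], TCP at [234.622, -579.268, 248.312] pointing down, gripper open.
Joint ranges: [-3.14, 3.14], [-1.21, 2.06], [-1.07, 1.41], [-3.16, 2.05], [-2.99, -0.16], [-3.1, 3.1]. Speed limits (rad/s): [2.79, 2.79, 3.14, 3.14, 3.14, 3.14].

## Interface

Orientations are given as a unit quaternion [x, y, z, w].
In Python, from bench import * gives the robot as it stands.
- The arm moves only by the tool jog_arm, never from a script. Its argument "increments" is a list of rows, each a list of 4 numbers: the shift along the tool's x, y, z in m, then the turn about the tool's z in degrees. A call has 1 to 10 rows; each row is the pose to reach, as a shift and turn from the pose measured when the call began, along the tool's axes at that moment; what a row does not reach only later rows make up. A row lasts 1/8 s, in which the tool goes at most 62.5 mm and 10.7 degrees, less where a joint would pass 70% of its speed; a pose out of reach is approached as far as the arm can. A call with a gripper value outside its range is refused whole. "hand" is the gripper's target within -1 to 1 (fully open at 1, half-way at 0, shut at -1), set as the call begins (left out, the last holds). The fingers move at their own pace and stop on an object; the grip force is fixed at half the most. Time passes only in rows, so rows that repeat a pose let the fingers close. It gives the time, the measured TCP pose, the force and the opening at its end, in the units of the state.
- read_state(): the state, without advancing time (a new reading comes with each control period).
- get_image(name): name is "scene" or "top" or "wrist"; returns the picture (400x640x3 uint8, red, green, blue); there is no depth.
- calibration(name): a dict with "fx", "fy", "cx", "cy" (pixels), "position" and "rotation" of the camera in the world; the wrist camera has in their place "hand_eye" (4x4, takes a point from camera to tool coordinates, whose origin is the TCP and whose axes are the flange's). Camera axes: x right, y up, looking along -z (the intrinsics and any distortion apply to the point x, -y, -z); pixel columns grow to the right and rows downward; lengths in mm; the calibration is good to about 2 mm. A picture is of the moment at which its call begins: read the wrist's pose just before it. calibration takes no time and is no camera call.
- job_done(): hands the job in, once; it reports no verdict.
The state is a dict: "clock": time; "joints": joint angles; "joint_vel": joint speeds; "joint_efforts": joint torques, N m; "position": TCP position; "ee_rot": TCP orientation; "contact_force": force on the tool from outside, world axes, zero at the start; "wrist_torque": the same for the moment, N m; "gripper_width": finger opening in mm.
Only numpy, scipy, OpenCV 4.12 (cv2) and the standard library are available. Lean on these libraries where they do the work, as an engineer would, in place of code of your own. Each camera call takes 0.05 s, during which the arm holds its last target.

## Working session

There is one attempt and no reset: what is moved stays moved. The work goes in short steps, Python scripts to look and compute and a tool call to move; the robot and the scene stay as the last step left them, time stands still between calls to the robot, and variables do not carry over. Pictures are saved under pics/ and viewed, and the job is handed in when it is done.

Besides the shell and the picture viewer there is one more tool, called after "Call:" as name([rows], argument=value, ...), one row to a line, values as JSON. jog_arm: Moves the arm, as the interface text tells. Its arguments: {"type":"object","properties":{"increments":{"type":"array"},"hand":{"type":"number"}},"required":["increments"]}

```bash
mkdir -p pics; python3 - <<'E'
from bench import *
import cv2
s=read_state();print(s)
for n in ["scene","top","wrist"]:
    print(n,calibration(n))
    cv2.imwrite(f"pics/{n}0.png",get_image(n)[:,:,::-1])
E
```

```text
{'clock': 0.0, 'joints': array([-9.27416613e-01,  3.85592500e-01,  6.66065671e-03, -4.92333582e-04,
       -1.19398131e+00, -2.58612365e-01]), 'joint_vel': array([ 0.00124266,  0.00116384,  0.00036227, -0.00079048, -0.00070421,
        0.00046401]), 'joint_efforts': array([ 2.29290317e-04, -3.92287266e+01,  1.88404030e+01,  4.18620363e+00,
       -4.61168034e-03,  2.42502074e-05]), 'position': array([ 234.42327859, -578.80564738,  247.21445001]), 'ee_rot': array([-1.91109875e-01,  9.81568053e-01,  1.05231293e-03, -2.55399950e-04]), 'contact_force': array([-0.19985404,  0.49472944,  0.43597069]), 'wrist_torque': array([-0.07435055, -0.01568502, -0.01508799]), 'gripper_width': 85.30979863120183}
scene {'fx': 459.96387874286955, 'fy': 459.96387874286955, 'cx': 320.1588242245379, 'cy': 199.3693608602463, 'position': array([1342.1474107 , -225.53979638,  856.21987568]), 'rotation': array([0.3523877 , 0.25526038, 0.54028736, 0.72024622])}
top {'fx': 427.47427418680866, 'fy': 427.47427418680866, 'cx': 317.93381494662134, 'cy': 206.8075681421182, 'position': array([ 389.24698537,   35.41140369, 1327.42134656]), 'rotation': array([ 0.02180936, -0.01117883, -0.70640173,  0.70738672])}
wrist {'fx': 330.20578572176674, 'fy': 330.20578572176674, 'cx': 315.0427205567995, 'cy': 195.28720695055415, 'hand_eye': array([[ 2.37420057e-04,  9.46522478e-01,  3.22637789e-01,
         8.29750643e+01],
       [ 9.99999562e-01, -5.16654835e-04,  7.79838784e-04,
        -1.08341057e+00],
       [ 9.04827312e-04,  3.22637462e-01, -9.46522186e-01,
        -1.26352292e+02],
       [ 0.00000000e+00,  0.00000000e+00,  0.00000000e+00,
         1.00000000e+00]])}
```

View pics/scene0.png

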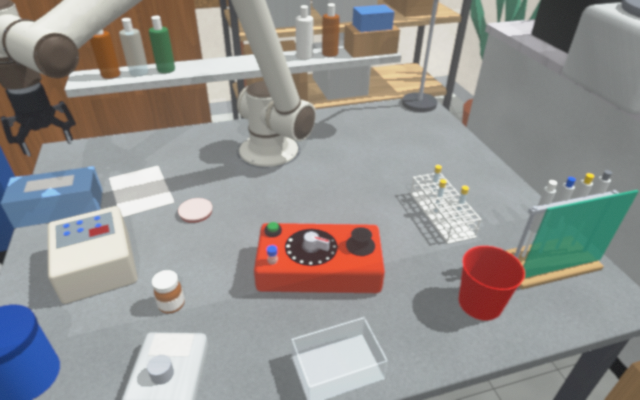

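View pics/top0.png

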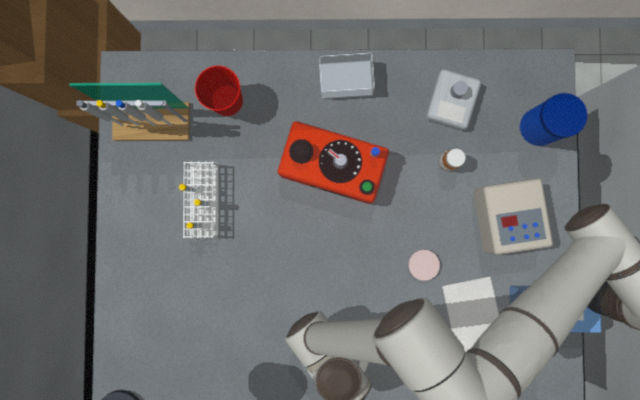

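View pics/wrist0.png

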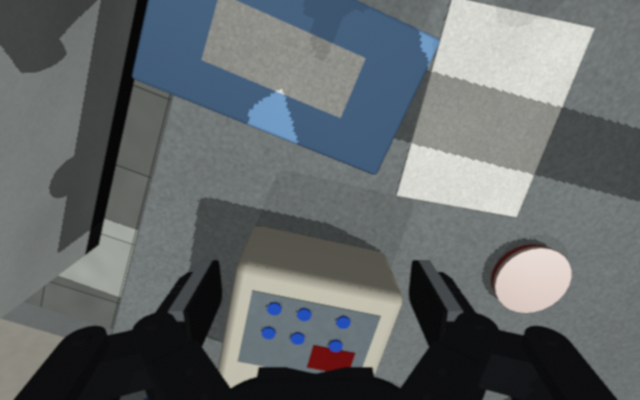

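The overview pictures show the orange mixer: around (333,162) in top, with the selector hub near (341,160) and its wing pointing up-left. The green button is near (368,187), the vial near (376,153) and the cup head near (301,151). In the scene view the mixer is near (320,257). Next I'll measure these points.

```bash
cat > h.py <<'E'
from bench import *
import numpy as np, cv2
from scipy.spatial.transform import Rotation as R
def cam(n,s=None):
    c=calibration(n)
    if 'hand_eye' in c:
        T=np.eye(4);T[:3,:3]=R.from_quat(s['ee_rot']).as_matrix();T[:3,3]=s['position']
        M=T@c['hand_eye']; return c,M[:3,:3],M[:3,3]
    return c,R.from_quat(c['rotation']).as_matrix(),np.array(c['position'])
def toplane(C,uv,z):
    c,Rm,p=C
    uv=np.atleast_2d(uv).astype(float)
    d=np.c_[(uv[:,0]-c['cx'])/c['fx'],-(uv[:,1]-c['cy'])/c['fy'],-np.ones(len(uv))]@Rm.T
    return p+d*((z-p[2])/d[:,2])[:,None]
def proj(C,P):
    c,Rm,p=C
    q=(np.atleast_2d(P)-p)@Rm
    return np.c_[c['cx']+c['fx']*q[:,0]/-q[:,2],c['cy']-c['fy']*q[:,1]/-q[:,2]]
E
python3 - <<'E'
from h import *
im=cv2.imread('pics/top0.png')
cv2.imwrite('pics/top0c.png',cv2.resize(im[110:215,265:405],None,fx=5.5,fy=5.5,interpolation=cv2.INTER_CUBIC))
im2=cv2.imread('pics/scene0.png')
cv2.imwrite('pics/scene0c.png',cv2.resize(im2[205:305,245:395],None,fx=5.3,fy=5.3,interpolation=cv2.INTER_CUBIC))
C=cam('top')
hsv=cv2.cvtColor(im,cv2.COLOR_BGR2HSV)
# orange mask in mixer region -> minAreaRect
roi=np.zeros(im.shape[:2],np.uint8);roi[110:215,265:405]=1
m=((hsv[...,0]<12)&(hsv[...,1]>150)&(hsv[...,2]>150)).astype(np.uint8)*roi
cs=max(cv2.findContours(m,0,2)[0],key=cv2.contourArea)
print(cv2.minAreaRect(cs))
b=cv2.boxPoints(cv2.minAreaRect(cs));print(b,toplane(C,b,85))
g=((hsv[...,0]>50)&(hsv[...,0]<80)&(hsv[...,1]>120)).astype(np.uint8)*roi
ys,xs=np.nonzero(g);print('green',xs.mean(),ys.mean(),len(xs),toplane(C,[xs.mean(),ys.mean()],95))
E
```

```text
((332.44342041015625, 160.871826171875), (99.58552551269531, 55.93992614746094), 16.782644271850586)
[[276.69537  173.27321 ]
 [292.8476   119.715935]
 [388.19147  148.47044 ]
 [372.03925  202.02771 ]] [[ 545.31276488  174.94893163   85.        ]
 [ 703.5420178   128.36806902   85.        ]
 [ 618.06970077 -150.82431626   85.        ]
 [ 461.31708701 -103.07209354   85.        ]]
green 366.6521739130435 186.1159420289855 69 [[506.75225654 -86.61799358  95.        ]]
```

View pics/top0c.png

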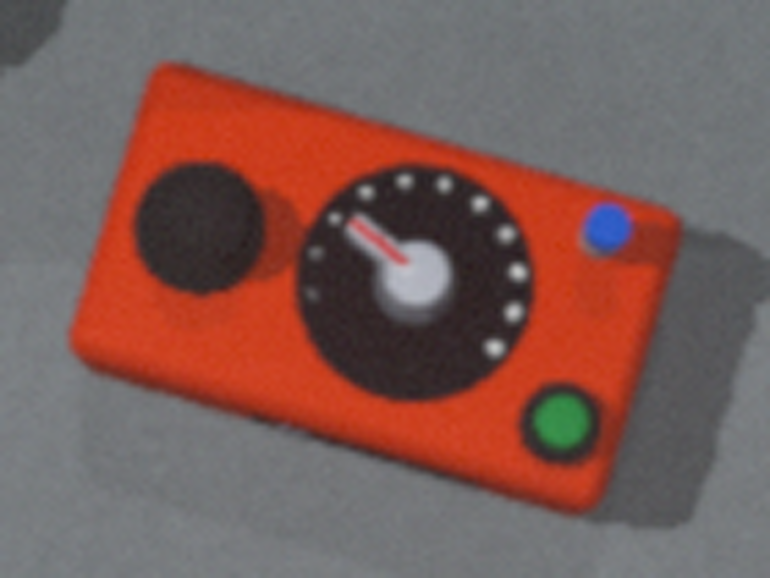

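View pics/scene0c.png

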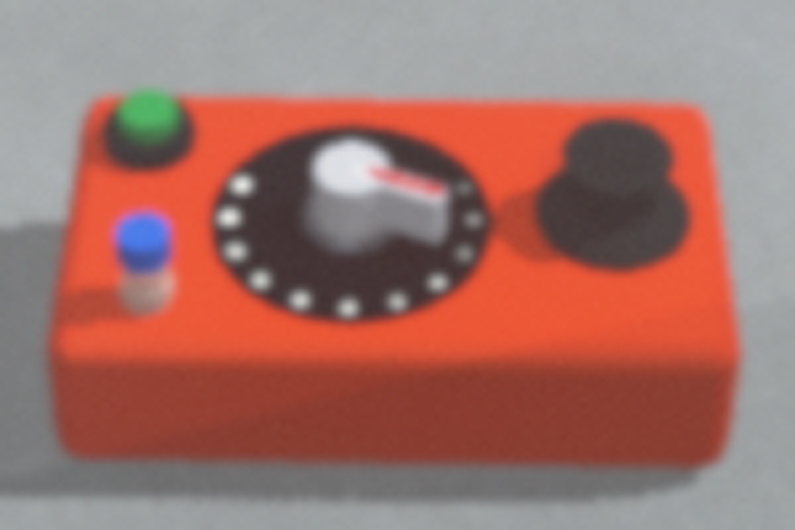

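The enlarged top crop shows all eleven dots. The smallest, setting 0, is at crop (310,293), the largest at (495,349), and setting 7 at (507,233). The wing points at the third dot, (335,218), so the selector is at setting 2. The scene crop agrees. Next I'll fit the mixer frame.

```bash
python3 - <<'E'
from h import *
from scipy.optimize import least_squares
def dots(n,x0,y0,f,pts):
    return np.array(pts)/f+np.array([x0,y0])-0.4
t=dots('top',265,110,5.5,[(310,293),(316,252),(335,218),(366,191),(404,181),(444,184),(481,203),(507,233),(518,271),(513,312),(495,349)])
s=dots('scene',245,205,5.3,[(464,187),(473,219),(463,253),(437,283),(397,302),(348,308),(300,300),(261,281),(235,251),(229,217),(242,185)])
for n,uv,g in(('top',t,(560,422)),('scene',s,(149,108))):
    C=cam(n);P=toplane(C,uv,85)[:,:2]
    def f(q):
        a=q[2]-np.arange(11)*np.pi/8
        return (P-q[:2]-55*np.c_[np.cos(a),np.sin(a)]).ravel()
    r=least_squares(f,[575,0,1.6]);q=r.x
    print(n,'axis',q[:2],'az0',np.degrees(q[2]),'rms',np.sqrt(np.mean(r.fun**2)),'az2',np.degrees(q[2])-45,'az7',np.degrees(q[2])-157.5)
    # green
    off=(265,110,5.5) if n=='top' else (245,205,5.3)
    gp=np.array(g)/off[2]+np.array(off[:2])-.4
    for z in(97,101,105):print('green z',z,toplane(C,gp,z))
E
```

```text
top axis [581.51803722 -10.05692682] az0 95.63240696154115 rms 0.40078523391702936 az2 50.63240696154115 az7 -61.86759303845885
green z 97 [[505.94996708 -85.74417843  97.        ]]
green z 101 [[505.57057515 -85.35031146 101.        ]]
green z 105 [[505.19118322 -84.95644449 105.        ]]
scene axis [578.69252146 -10.59384646] az0 95.69727257656812 rms 0.4114187614383775 az2 50.697272576568125 az7 -61.802727423431875
green z 97 [[493.64120517 -84.69843312  97.        ]]
green z 101 [[498.11161609 -85.44046513 101.        ]]
green z 105 [[502.58202701 -86.18249715 105.        ]]
```

```bash
cat >> h.py <<'E'
AX=np.array([580.,-10.3]);AZ0=95.66
def inc(x,y,z,az):
    s=read_state();M=R.from_quat(s['ee_rot']).as_matrix()
    a=np.degrees(np.arctan2(M[1,0],M[0,0]))
    d=M.T@(np.array([x,y,z])-s['position'])/1000
    return np.round(d,4), round((a-az+180)%360-180,2)
def pushpose(phi,r,d):
    p=np.radians(phi);t=p-np.pi/2
    return AX+r*np.array([np.cos(p),np.sin(p)])-d*np.array([np.cos(t),np.sin(t)])
E
python3 - <<'E'
from h import *
p=pushpose(50.7,36,28);print(p,inc(p[0],p[1],220,-39.3))
E
```

```text
[581.13418554  35.29291198] (array([-0.5518,  0.4392,  0.0281]), np.float64(-118.66))
```

Call:
jog_arm([
  [-0.045,0.035,0,-10],
  [-0.09,0.07,0,-20],
  [-0.135,0.105,0,-30],
  [-0.18,0.14,0,-40],
  [-0.225,0.175,0,-50],
  [-0.27,0.21,0,-60],
  [-0.315,0.245,0,-70],
  [-0.36,0.28,0,-80],
  [-0.405,0.315,0,-90],
  [-0.45,0.35,0,-100],
], hand=-1)

```text
clock: 1.4
position: [520.7, -83.8, 248.0]
ee_rot: [0.876, -0.482, -0.001, -0.0]
contact_force: [0.3, -0.6, 0.7]
gripper_width: 0.2
```

```bash
python3 - <<'E'
from h import *
p=pushpose(50.7,36,28);print(p,inc(p[0],p[1],220,-39.3))
E
```

```text
[581.13418554  35.29291198] (array([-0.0682, -0.1148,  0.0281]), np.float64(-18.32))
```

Call:
jog_arm([
  [-0.023,-0.038,0.01,-6],
  [-0.046,-0.077,0.02,-12],
  [-0.068,-0.115,0.028,-18.3],
  [-0.068,-0.115,0.028,-18.3],
  [-0.068,-0.115,0.028,-18.3],
])

```text
clock: 2.02
position: [581.0, 35.0, 219.8]
ee_rot: [0.942, -0.337, -0.001, -0.0]
contact_force: [-0.9, 0.1, 0.2]
gripper_width: -0.2
```

```bash
python3 - <<'E'
from h import *
p=pushpose(50.7,36,28);print(p,inc(p[0],p[1],220,-39.3))
s=read_state();print(s['joints'],s['position'])
im=get_image('wrist')[:,:,::-1];cv2.imwrite('pics/w1.png',im)
C=cam('wrist',s)
print(proj(C,[[AX[0],AX[1],118],[*AX,85]]), 'tcp+17',proj(C,s['position']+[0,0,-17]))
k=np.arange(11);a=np.radians(AZ0-22.5*k)
print(np.c_[k,proj(C,np.c_[AX[0]+55*np.cos(a),AX[1]+55*np.sin(a),0*k+85])].round())
E
```

```text
[581.13418554  35.29291198] (array([-0.0001, -0.0003, -0.0002]), np.float64(-0.04))
[ 0.33747361  0.33463486 -0.14172632 -0.00191129 -1.09582894  0.54754714] [581.01089997  35.02839815 219.77865559]
[[364.68249429 166.4876748 ]
 [358.81265422 156.57528818]] tcp+17 [[314.07028413 263.22241041]]
[[  0. 311. 202.]
 [  1. 296. 182.]
 [  2. 290. 157.]
 [  3. 295. 130.]
 [  4. 310. 107.]
 [  5. 334.  90.]
 [  6. 362.  84.]
 [  7. 390.  90.]
 [  8. 412. 107.]
 [  9. 425. 130.]
 [ 10. 427. 157.]]
```

View pics/w1.png

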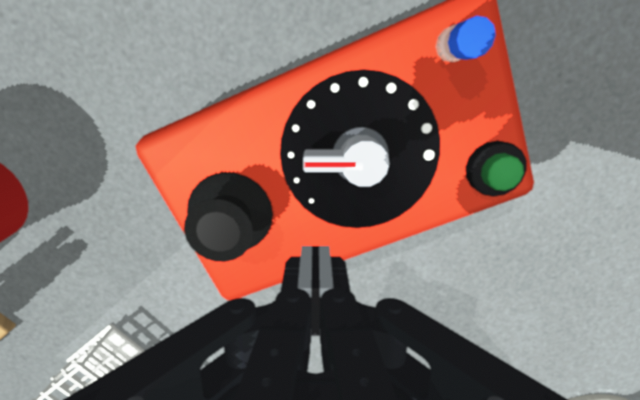

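The wrist picture shows the dots within 1–2 px of where I predicted them. The wing points left at dot 2 (290,157), the hub is at (365,163), and the closed fingertips are at (315,255), behind the wing. I'll descend beside the wing.

Call:
jog_arm([
  [0,0,0.02,0],
  [0,0,0.045,0],
  [0,0,0.07,0],
  [0,0,0.09,0],
  [0,0,0.104,0],
  [0,0,0.104,0],
])

```text
clock: 2.82
position: [580.2, 33.9, 115.6]
ee_rot: [0.941, -0.337, -0.001, 0.0]
contact_force: [-0.5, 0.4, 0.5]
gripper_width: -0.2
```

```bash
python3 - <<'E'
from h import *
s=read_state();print(s['position'],s['contact_force'])
im=get_image('wrist')[:,:,::-1];cv2.imwrite('pics/w2.png',im)
for phi in (50.7,39.5,28.2,17,5.7,-5.5,-16.8,-28,-39.3,-50.5,-57):
    p=pushpose(phi,36,17);print(phi,p.round(1),inc(p[0],p[1],116,phi-90))
E
```

```text
[580.22178829  33.9070793  115.58224848] [-0.50800278  0.38966065  0.54494805]
50.7 [589.6  28.3] (array([ 0.0104, -0.001 ,  0.0005]), np.float64(-0.11))
39.5 [597.   25.7] (array([ 0.0177, -0.0036,  0.0005]), np.float64(11.09))
28.2 [603.7  21.7] (array([ 0.0255, -0.0048,  0.0005]), np.float64(22.39))
17 [609.5  16.5] (array([ 0.0333, -0.0044,  0.0004]), np.float64(33.59))
5.7 [614.1  10.2] (array([ 0.0409, -0.0025,  0.0004]), np.float64(44.89))
-5.5 [617.5   3.2] (array([0.0479, 0.0008, 0.0004]), np.float64(56.09))
-16.8 [619.4  -4.4] (array([0.0542, 0.0055, 0.0004]), np.float64(67.39))
-28 [619.8 -12.2] (array([0.0594, 0.0112, 0.0004]), np.float64(78.59))
-39.3 [618.6 -19.9] (array([0.0635, 0.0179, 0.0004]), np.float64(89.89))
-50.5 [616.  -27.3] (array([0.0661, 0.0252, 0.0004]), np.float64(101.09))
-57 [613.9 -31.2] (array([0.067 , 0.0297, 0.0004]), np.float64(107.59))
```

View pics/w2.png

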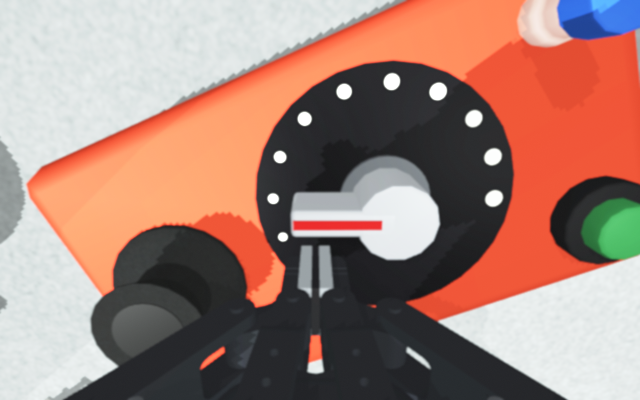

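The fingertips are at (316,250), just behind the wing at about 35 mm from the axis, and they are clear of the cup head. Starting the gentle push.

Call:
jog_arm([
  [0.004,-0.001,0,0],
  [0.007,-0.001,0,0],
  [0.0095,-0.001,0,0],
  [0.012,-0.0015,0,2.5],
  [0.0145,-0.0025,0,6],
  [0.0177,-0.0036,0,11],
  [0.0215,-0.0042,0,16.7],
  [0.0215,-0.0042,0,16.7],
])

```text
clock: 3.88
position: [600.5, 23.8, 116.5]
ee_rot: [0.883, -0.47, -0.001, -0.0]
contact_force: [0.2, 0.1, 0.1]
gripper_width: 0.0
```

```bash
python3 - <<'E'
from h import *
s=read_state();print(s['position'],s['contact_force'])
im=get_image('wrist')[:,:,::-1];cv2.imwrite('pics/w3.png',im)
for phi in (39.5,34,28.2,22.6,17,11.3,5.7,0,-5.5,-11.2,-16.8,-22,-28):
    p=pushpose(phi,36,17);print(phi,p.round(1),inc(p[0],p[1],116,phi-90))
E
```

```text
[600.49094016  23.75711412 116.53920674] [0.21147902 0.07513819 0.14220138]
39.5 [597.   25.7] (array([-0.0035,  0.0017,  0.0005]), np.float64(-5.52))
34 [600.3  23.9] (array([-0.0001, -0.0001,  0.0005]), np.float64(-0.02))
28.2 [603.7  21.7] (array([ 0.0036, -0.0016,  0.0005]), np.float64(5.78))
22.6 [606.7  19.2] (array([ 0.0073, -0.0028,  0.0005]), np.float64(11.38))
17 [609.5  16.5] (array([ 0.0111, -0.0035,  0.0005]), np.float64(16.98))
11.3 [612.   13.4] (array([ 0.0151, -0.0039,  0.0005]), np.float64(22.68))
5.7 [614.1  10.2] (array([ 0.019 , -0.0039,  0.0005]), np.float64(28.28))
0 [616.    6.7] (array([ 0.0229, -0.0035,  0.0005]), np.float64(33.98))
-5.5 [617.5   3.2] (array([ 0.0266, -0.0027,  0.0005]), np.float64(39.48))
-11.2 [ 6.186e+02 -6.000e-01] (array([ 0.0304, -0.0016,  0.0004]), np.float64(45.18))
-16.8 [619.4  -4.4] (array([ 0.034 , -0.0001,  0.0004]), np.float64(50.78))
-22 [619.7  -8. ] (array([0.0372, 0.0017, 0.0004]), np.float64(55.98))
-28 [619.8 -12.2] (array([0.0407, 0.004 , 0.0004]), np.float64(61.98))
```

View pics/w3.png

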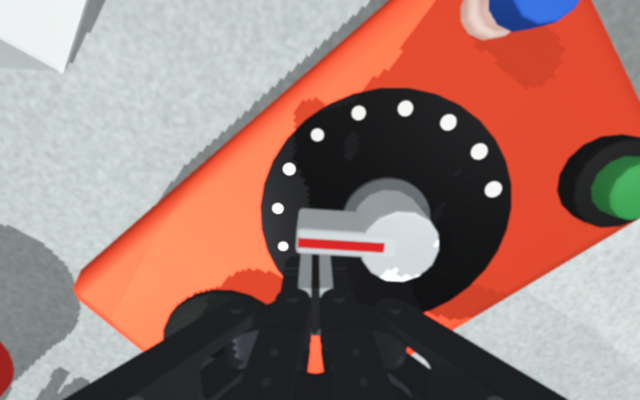

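The wing's red line runs from (298,243) to (385,247), a few degrees clockwise of the finger's face, and the force is about 0, so it has snapped to setting 3. Continuing to setting 5.

Call:
jog_arm([
  [0.0036,-0.0016,0,5.5],
  [0.0073,-0.0028,0,11],
  [0.0111,-0.0035,0,17],
  [0.0151,-0.0039,0,22.5],
  [0.019,-0.0039,0,28],
  [0.0229,-0.0035,0,34],
  [0.0266,-0.0027,0,39.5],
  [0.0304,-0.0016,0,45],
  [0.0304,-0.0016,0,45],
])

```text
clock: 5.05
position: [618.5, -0.7, 116.4]
ee_rot: [-0.637, 0.771, 0.001, -0.0]
contact_force: [-0.4, 0.3, -0.4]
gripper_width: -0.1
```

```bash
python3 - <<'E'
from h import *
s=read_state();print(s['position'],s['contact_force'])
im=get_image('wrist')[:,:,::-1];cv2.imwrite('pics/w4.png',im)
for phi in (-11.2,-16.8,-22,-28,-33.7,-39.3,-45,-50.5,-55,-58):
    p=pushpose(phi,36,17);print(phi,p.round(1),inc(p[0],p[1],116,phi-90))
E
```

```text
[618.49747893  -0.70890586 116.37249516] [-0.43161512  0.27940786 -0.37589726]
-11.2 [ 6.186e+02 -6.000e-01] (array([-0.    , -0.0002,  0.0004]), np.float64(0.31))
-16.8 [619.4  -4.4] (array([ 0.0036, -0.0016,  0.0004]), np.float64(5.91))
-22 [619.7  -8. ] (array([ 0.007 , -0.0027,  0.0004]), np.float64(11.11))
-28 [619.8 -12.2] (array([ 0.0111, -0.0035,  0.0004]), np.float64(17.11))
-33.7 [619.4 -16.1] (array([ 0.0151, -0.0039,  0.0003]), np.float64(22.81))
-39.3 [618.6 -19.9] (array([ 0.019 , -0.0038,  0.0003]), np.float64(28.41))
-45 [617.5 -23.7] (array([ 0.0229, -0.0034,  0.0003]), np.float64(34.11))
-50.5 [616.  -27.3] (array([ 0.0266, -0.0027,  0.0003]), np.float64(39.61))
-55 [614.6 -30. ] (array([ 0.0296, -0.0018,  0.0003]), np.float64(44.11))
-58 [613.5 -31.8] (array([ 0.0316, -0.001 ,  0.0003]), np.float64(47.11))
```

View pics/w4.png

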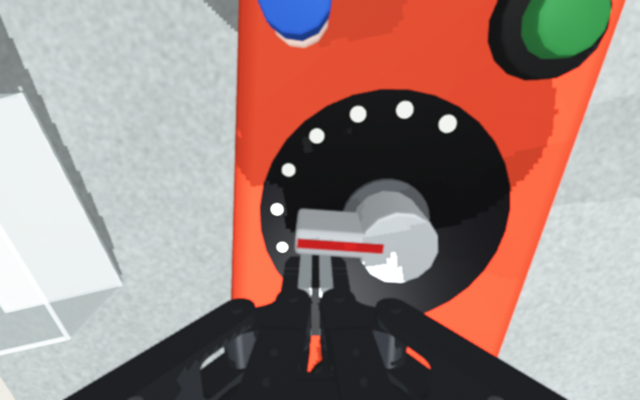

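The picture is the same relative to the finger, with seven dots (4 to 10) left in view, so the selector is at setting 5. Two more clicks to go, stopping just past half-way between 6 and 7.

Call:
jog_arm([
  [0.0036,-0.0016,0,5.9],
  [0.007,-0.0027,0,11],
  [0.0111,-0.0035,0,17],
  [0.0151,-0.0039,0,22.8],
  [0.019,-0.0038,0,28.4],
  [0.0229,-0.0034,0,34],
  [0.0266,-0.0027,0,39.6],
  [0.0296,-0.0018,0,44],
  [0.0296,-0.0018,0,44],
])

```text
clock: 6.22
position: [614.4, -30.0, 116.3]
ee_rot: [-0.303, 0.953, 0.001, -0.0]
contact_force: [-0.5, -0.3, 0.1]
gripper_width: 0.1
```

```bash
python3 - <<'E'
from h import *
s=read_state();print(s['position'],s['contact_force'])
im=get_image('wrist')[:,:,::-1];cv2.imwrite('pics/w5.png',im)
E
```

```text
[614.44865551 -30.02872725 116.34535023] [-0.50927609 -0.26541626  0.13157023]
```

View pics/w5.png

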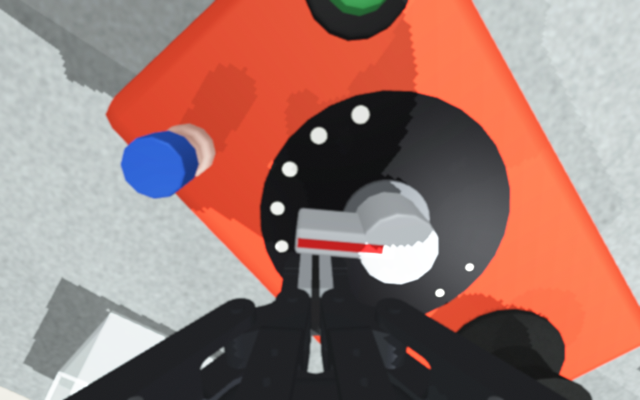

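The same pattern again, with dots 6 to 10 in view, so the wing is at 7. Backing off, then straight up.

Call:
jog_arm([
  [-0.005,0,0,0],
  [-0.011,0,0,0],
  [-0.012,0,-0.015,0],
  [-0.012,0,-0.05,0],
  [-0.012,0,-0.09,0],
  [-0.012,0,-0.104,0],
  [-0.012,0,-0.104,0],
])

```text
clock: 7.15
position: [624.8, -23.0, 221.8]
ee_rot: [-0.303, 0.953, 0.001, 0.001]
contact_force: [-0.9, -0.1, 0.0]
gripper_width: 0.0
```

```bash
python3 - <<'E'
from h import *
s=read_state();print(s['position'],s['contact_force'])
im=get_image('wrist')[:,:,::-1];cv2.imwrite('pics/w6.png',im)
C=cam('wrist',s)
k=np.arange(11);a=np.radians(AZ0-22.5*k)
print(np.c_[k,proj(C,np.c_[AX[0]+55*np.cos(a),AX[1]+55*np.sin(a),0*k+85])].round())
hsv=cv2.cvtColor(im,cv2.COLOR_BGR2HSV)
g=(((hsv[...,0]>50)&(hsv[...,0]<80)&(hsv[...,1]>120))*255).astype(np.uint8)
c=max(cv2.findContours(g,0,2)[0],key=cv2.contourArea);e=cv2.minEnclosingCircle(c);print('green',e)
for z in(100,105):print(z,toplane(C,e[0],z))
# red line on selector top (z=118)
m=((hsv[...,1]>150)&((hsv[...,0]<5)|(hsv[...,0]>172))).astype(np.uint8)
hub=proj(C,[*AX,118])[0];
yy,xx=np.nonzero(m);P=toplane(C,np.c_[xx,yy],118)[:,:2]-AX;r=np.hypot(*P.T);P=P[(r<44)&(r>8)]
print(hub,len(P),P.mean(0),np.degrees(np.arctan2(*P.mean(0)[::-1])),'want',AZ0-157.5)
E
```

```text
[624.80958747 -22.99473521 221.80015484] [-0.86804511 -0.11966771  0.01399363]
[[  0. 417. 185.]
 [  1. 399. 204.]
 [  2. 376. 214.]
 [  3. 351. 216.]
 [  4. 327. 208.]
 [  5. 308. 193.]
 [  6. 296. 171.]
 [  7. 294. 145.]
 [  8. 302. 119.]
 [  9. 320.  97.]
 [ 10. 345.  84.]]
green ((341.5, 2.5), 21.644960403442383)
100 [[506.63454248 -86.61692994 100.        ]]
105 [[507.65594694 -86.32555219 105.        ]]
[367.62165987 162.52957957] 175 [ 13.18488262 -23.390926  ] -60.591126499129835 want -61.84
```

View pics/w6.png

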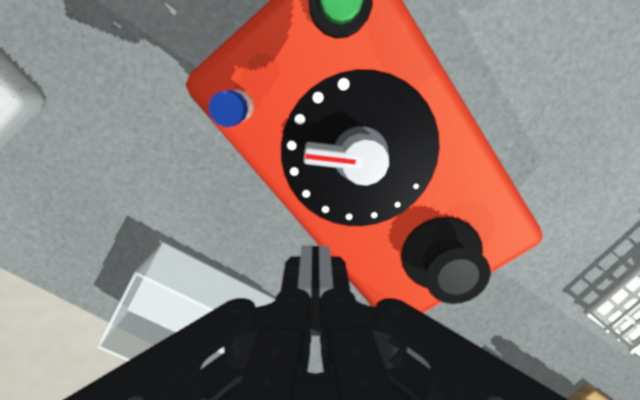

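The selector is at 7: the wing points at (291,145), the eighth dot counting from the smallest at (416,186). The measured azimuth is -60.6°, against -61.8° wanted. Now to the button.

```bash
python3 - <<'E'
from h import *
print(inc(505,-86.3,160,-145))
E
```

```text
(array([0.1337, 0.0169, 0.0602]), np.float64(0.24))
```

Call:
jog_arm([
  [0.03,0.004,0,0],
  [0.065,0.008,0,0],
  [0.1,0.0125,0,0],
  [0.134,0.017,0.01,0],
  [0.134,0.017,0.03,0],
  [0.134,0.017,0.05,0],
  [0.134,0.017,0.06,0],
  [0.134,0.017,0.06,0],
])

```text
clock: 8.2
position: [504.0, -86.5, 158.9]
ee_rot: [-0.303, 0.953, 0.001, -0.002]
contact_force: [-0.4, 0.0, 0.2]
gripper_width: 0.0
```

```bash
python3 - <<'E'
from h import *
print(inc(505,-86.3,160,-145))
for n in('wrist','scene'):
  im=get_image(n)[:,:,::-1];cv2.imwrite(f'pics/b_{n}.png',im if n=='wrist' else cv2.resize(im[190:310,230:400],None,fx=4.5,fy=4.5))
E
```

```text
(array([-0.0009, -0.0004, -0.0011]), np.float64(0.25))
```

View pics/b_wrist.png

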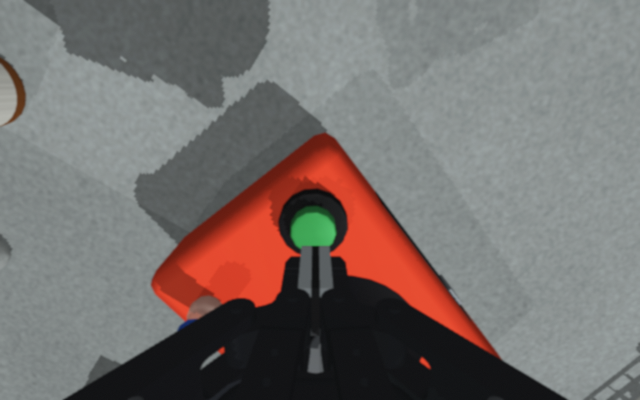

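View pics/b_scene.png

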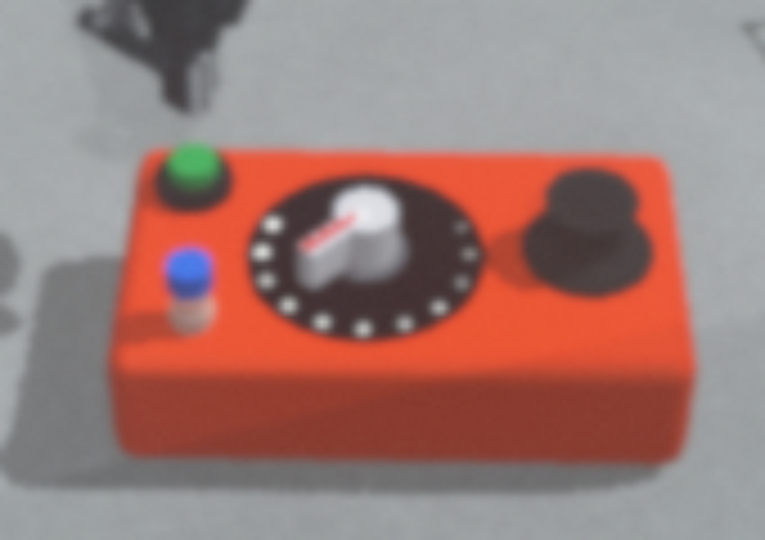

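The wrist picture shows the green cap at (313,228) just ahead of the fingertips. The scene crop shows the fingertips above and behind the button, and the wing at 7. I'll check the button's centre and height, casting rays with the full fingertip position.

```bash
python3 - <<'E'
from h import *
s=read_state();C=cam('wrist',s)
im=cv2.imread('pics/b_wrist.png');hsv=cv2.cvtColor(im,cv2.COLOR_BGR2HSV)
g=(((hsv[...,0]>50)&(hsv[...,0]<80)&(hsv[...,1]>120))*255).astype(np.uint8)
c=max(cv2.findContours(g,0,2)[0],key=cv2.contourArea)
x,y,w,h=cv2.boundingRect(c);print(x,y,w,h)
M=R.from_quat(s['ee_rot']).as_matrix()
for z in(100,105):
    P=toplane(C,[[x+w/2-.5,y+h/2-.5],[x,y+h/2],[x+w-1,y+h/2]],z);print(z,P[0],'diam',np.linalg.norm(P[2]-P[1]), 'tool',(P[0]-s['position'])@M)
E
```

```text
290 205 47 44
100 [506.94805865 -87.90890542 100.        ] diam 28.406398659658308 tool [-0.72393789 -2.49434766 60.35464854]
105 [505.09858876 -89.18294269 105.        ] diam 27.645830300452676 tool [ 1.5238026  -2.45655906 55.35565418]
```

Call:
jog_arm([
  [0,-0.0015,0.01,0],
  [0,-0.0015,0.02,0],
  [0,-0.0015,0.03,0],
  [0,-0.0015,0.035,0],
  [0,-0.0015,0.038,0],
  [0,-0.0015,0.038,0],
])

```text
clock: 9.05
position: [505.5, -87.6, 122.3]
ee_rot: [-0.303, 0.953, 0.001, -0.001]
contact_force: [-2.0, 0.3, 2.0]
gripper_width: 0.0
```

Call:
jog_arm([
  [0,0,0.001,0],
  [0,0,0.002,0],
  [0,0,0.003,0],
  [0,0,0.003,0],
])

```text
clock: 9.55
position: [505.7, -87.6, 119.5]
ee_rot: [-0.303, 0.953, 0.001, -0.001]
contact_force: [-1.4, -0.2, 2.9]
gripper_width: -0.0
```

Call:
jog_arm([
  [0,0,0.001,0],
  [0,0,0.002,0],
  [0,0,0.003,0],
  [0,0,0.003,0],
])

```text
clock: 10.05
position: [505.7, -87.6, 117.9]
ee_rot: [-0.303, 0.953, 0.001, -0.001]
contact_force: [-5.5, 1.8, 11.8]
gripper_width: 0.1
```

The force rose from about 3 N to 12 N at z 117.9 with less travel than commanded, which fits the bottom stop. I'll check by picture before releasing.

```bash
python3 - <<'E'
from h import *
im=get_image('scene')[:,:,::-1];cv2.imwrite('pics/p_scene.png',cv2.resize(im[190:270,230:350],None,fx=6,fy=6,interpolation=cv2.INTER_CUBIC))
im=get_image('wrist')[:,:,::-1];cv2.imwrite('pics/p_wrist.png',im)
E
```

```text
(no output)
```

View pics/p_scene.png

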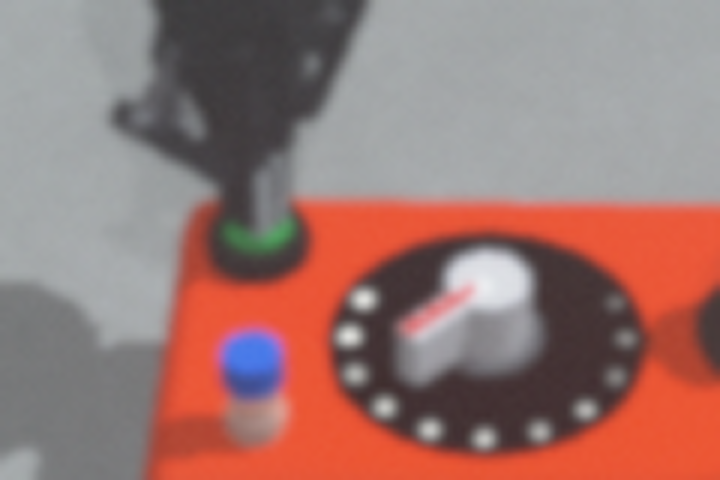

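View pics/p_wrist.png

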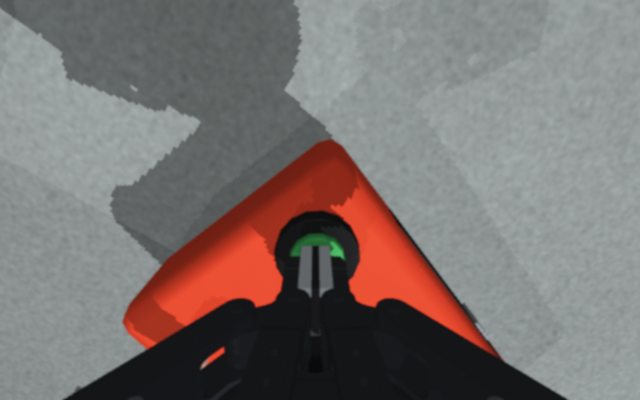

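In the scene crop the green cap at (258,237) is nearly level with its housing, with the fingertip on the green. The wrist view shows it the same way, around (317,243), and the wing is still at 7. Releasing straight up.

Call:
jog_arm([
  [0,0,-0.005,0],
  [0,0,-0.012,0],
  [0,0,-0.03,0],
  [0,0,-0.06,0],
  [0,0,-0.1,0],
  [0,0,-0.14,0],
  [-0.04,0,-0.14,0],
  [-0.08,0,-0.14,0],
  [-0.1,0,-0.14,0],
  [-0.1,0,-0.14,0],
])

```text
clock: 11.4
position: [588.4, -29.1, 256.9]
ee_rot: [-0.304, 0.953, 0.001, -0.001]
contact_force: [0.2, 0.7, -0.3]
gripper_width: 0.3
```

```bash
python3 - <<'E'
from h import *
s=read_state();print(s['position'],s['contact_force'])
im=get_image('scene')[:,:,::-1];cv2.imwrite('pics/f_scene.png',cv2.resize(im[190:310,230:400],None,fx=4.5,fy=4.5,interpolation=cv2.INTER_CUBIC))
im=get_image('wrist')[:,:,::-1];cv2.imwrite('pics/f_wrist.png',im)
E
```

```text
[588.39457752 -29.12141156 256.8605528 ] [ 0.23906479  0.69095348 -0.30305438]
```

View pics/f_scene.png

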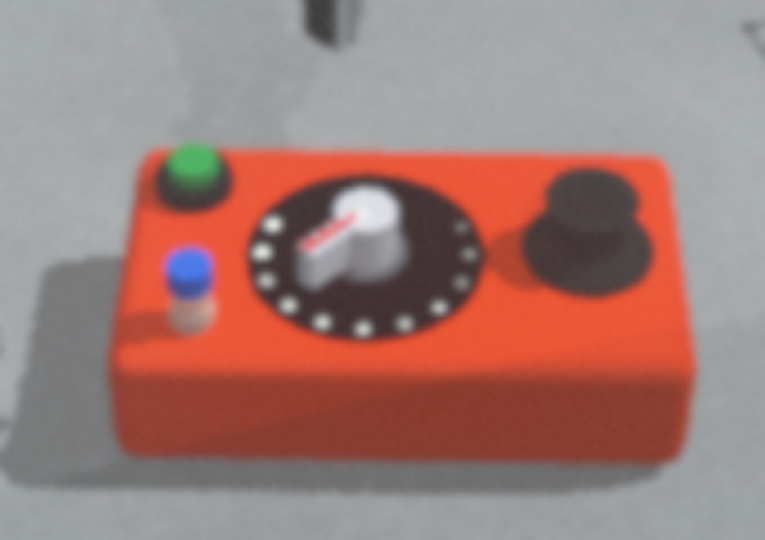

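View pics/f_wrist.png

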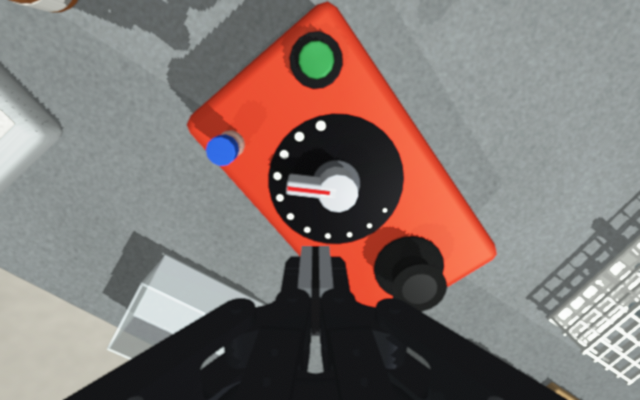

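The button is up again: its cap at scene crop (194,160) is exactly as before the press. The wing still points at 7, three dots short of the largest, the vial hasn't moved and the arm is clear. Handing in.

```bash
python3 - <<'E'
from bench import *
print(job_done())
E
```

```text
the job is handed in; nothing more can be done
None
```

I pushed the selector clockwise from setting 2 to 7 with the shut fingertips against one side of its wing. I then pressed the start button down and let it come back up, and handed the job in at about 11.5 s.

- **Selector:** after the push the wing measured -60.6°, against -61.8° for dot 7. The last pictures still show it at 7. Wrist force read under 1 N at each stop along the push, but I did not log it while the finger was moving, so brief peaks were not measured.
- **Button:** it stopped moving under about 12 N, and fully down takes 4 N. The pictures show it down nearly level with its housing and then up again.
- **Loose things:** the vial stands as before and the arm was clear of everything. I did not re-measure the jar, dish or tubes, but the arm never went low near them.

The one disagreement was the button's centre, which differed by 2–4 mm between views. I used a point in between, and the fingertip landed on the green disc.

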